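# Check-weigh a grinding cup, then pulse it in the grinder

## Robot

A 7-joint arm with a two-finger parallel gripper is mounted at the origin on the work surface. World frame = base frame: x ahead of the robot, y to its left, z up, the work surface at z = 0. Lengths are in m, angles in rad, forces in N, time in s.
With the tool pointing down it reaches from about 0.425 to 0.875 m from the base axis. Payload 4.7 kg.
Tool frame: the origin (TCP) lies between the finger pads; the fingertips stand 11 mm ahead of it and the grasp point (between the pads) lies 8 mm behind it; z points along the fingers, y is the direction in which the jaws open and shut (so a half turn about z gives the same grasp; the last joint's range is limited). The gripper opens to 87 mm and grips with 3 to 60 N. Pads are 19 mm wide; open, the fingers measure 117 mm over their backs; the gripper's body (75 mm by 190 mm) begins 51 mm behind the grasp point.
Start: joints at [-1.11, 0.321, -0.07, 1.45, 0.023, 1.371, -0.057], TCP at [0.281, 0.586, 0.234] pointing down, gripper open.
Joint ranges: [-2.86, 2.86], [-0.3, 2.09], [-1.38, 1.24], [0.06, 2.45], [-1.56, 4.7], [0.09, 2.05], [-2.69, 2.69]. Speed limits (rad/s): [2.57, 2.57, 3.14, 3.14, 3.14, 3.14, 3.14].

## Interface

Orientations are given as a rotation vector (axis times angle).
In Python, from bench import ctrl gives the robot as it stands.
- The arm moves only by the tool servo_tool, never from a script. Its argument "series" is a list of rows, each an object with "travel": the shift along the tool's x, y, z in m, a list of three; "angular": the turn, a rotation vector about the tool's x, y, z in rad, a list of three. A call has 1 to 5 rows; each row shifts and turns the commanded pose from where the row before left it, along the tool's axes as they then stand; what a row does not reach is not made up. A row lasts 1/10 s, in which the tool goes at most 50 mm and 8.59 degrees, less where a joint would pass 70% of its speed; a pose out of reach is approached as far as the arm can. A call with a gripper value outside its range is refused whole. "claw" is the finger opening in m, from 0 to 0.087, set as the call begins (left out, the last holds). The fingers move at their own pace and stop on an object; "squeeze" is the grip in N (left out, the last holds). Time passes only in rows, so rows that do not move let the fingers close. It gives the time, the measured TCP pose, the force and the opening at its end, in the units of the state.
- ctrl.get_state(): the state, without advancing time (a new reading comes with each control period).
- ctrl.get_image(name): name is "scene" or "top"; returns the picture (480x640x3 uint8, red, green, blue); there is no depth.
- ctrl.calibration(name): a dict with "fx", "fy", "cx", "cy" (pixels), "distortion" ([k1, k2, p1, p2, k3] as OpenCV has them; the pictures are not rectified), "rvec" (rotation vector, rad) and "tvec" (3), from world to camera coordinates, as OpenCV has them. Camera axes: x right, y down, z forward; pixel columns grow to the right and rows downward; lengths in m; the calibration is good to about 2 mm. A picture is of the moment at which its call begins. calibration takes no time and is no camera call.
- ctrl.close_job(): hands the job in, once; it reports no verdict.
The state is a dict: "time": time; "joint_positions": joint angles; "qd": joint speeds; "joint_torque": joint torques, N m; "position": TCP position; "tool_rot": TCP orientation; "ft_force": force on the tool from outside, world axes, zero at the start; "torque": the same for the moment, N m; "grip_width": opening from 0.0 (shut) to 1.0 (fully open).
Only numpy, scipy, OpenCV 4.12 (cv2) and the standard library are available. Lean on these libraries where they do the work, as an engineer would, in place of code of your own. Each camera call takes 0.05 s, during which the arm holds its last target.

## Task

Check-weigh the filled grinding cup on the counter scale: swing the arrest lever over to free the beam, let it come to rest, and swing the lever back to arrest it before you lift the cup. Then lower the cup, cap down, through the slots of the grinder's bayonet collar until fully home, and twist it clockwise (from above) until its white lines stand at the yellow marks, half-way to the click, never on into the click. Finish while still holding it there against the pulse switch's spring, and leave the other things on the counter where they are.

Things in the scene. Friction and masses are not known exactly. Their poses are not given: they have to be found in the camera images.
- scale: two-pan counter scale, fixed: cream box 160 mm deep (x), 340 mm wide (y), top at z 58 mm; above it the beam and two round pans 140 mm across, goods pan at its y = +110 mm, pan of weights at y = -110 mm, pan tops at z 120 mm, pointer up to z 136 mm. Origin: centre of its underside; the lever is on its -x face.
- arrest_lever (a joint): angle of the scale's arrest lever, rad: 0 = beam arrested (knob leans to the scale's +y), grows to the stop at 1.2 = beam free (knob leans to -y). It turns about the scale's x axis, through a point 100 mm in front of the scale's origin and 45 mm up, needs about 1.5 N at the knob and stays where it is left.
- lever_knob (a point): centre of the black ball knob, 22 mm across, on the end of the arrest lever (8 mm rod, knob 75 mm from the axis, 35 mm in front of the scale's box, 107 mm up at both stops, 120 mm half-way); it swings in the scale's y-z plane, from y = +42 mm (arrested) to y = -42 mm (free)
- beam (a joint): tilt of the beam, rad: 0 = level, positive = goods pan up; free it rests within +-0.06 after about 1.5 s of swinging, the arrest holds it level
- cup_mid (a point): centre, half-way up, of the filled steel grinding cup (0.5 kg, 118 mm tall) standing cap down on the goods pan: black cap 68 mm across up to 34 mm from the foot, steel body 59 mm across up to 104 mm. z up; x axis through its two lugs (10 mm wide, 7 mm tall, flush with the foot, reaching 42.5 mm from the axis), marked by white lines on cap, body and top. A half turn looks and fits the same.
- grinder: bench grinder, fixed: grey motor base, 144 mm across at the foot, with the bayonet collar on top (116 mm across, rim 122 mm above the counter, opening 73 mm across). Cup angles clockwise from above, from the slots: 0.12 rad lugs meet the sprung pulse switch; 0.62 yellow marks (half-way, hold here); from 0.82 the click studs resist; 1.25 red marks, locked. Origin: centre of its underside.
- collar (a point): centre of the socket floor inside the grinder's bayonet collar, 105 mm above the counter; z up, x axis through the collar's two slots (white dots; each 18 mm wide), a half turn is the same. The collar's ledges begin 10 mm above this floor and end at 17 mm: the cup must be fully down, its centre 59 mm above this point, before it can turn under them.
- pulse_switch (a joint): angle, rad, by which the cup's lugs have pushed the sprung pulse switch round, clockwise from above: 0 at rest, 0.50 at the yellow marks; the spring pushes back with about 0.3 N m there
- weight500_mid (a point): bystander: hexagonal iron weight, 64 mm across, 26 mm tall, on the scale's other pan; centre
- weight1000_mid (a point): bystander: hexagonal iron weight, 80 mm across, 33 mm tall, in front of the scale; centre
- weight200_mid (a point): bystander: hexagonal iron weight, 46 mm across, 20 mm tall, in front of the scale; centre
- tumbler: bystander: steel tumbler, 68 mm across, 75 mm tall, in front of the grinder; centre of its foot
- bowl: bystander: brown bowl, 170 mm across, 50 mm tall; centre of its foot
- spoon: bystander: steel spoon, 240 mm long, lying behind the scale and grinder
- ladle: bystander: dark steel spoon, 280 mm long, lying at the left
- jar: bystander: brown jar with a red lid, 90 mm across, 140 mm tall, at the left; centre of its foot
Things that resemble listed ones, but are neither listed nor needed, are in the scene too. What is shaped like the part that bears cup_mid but blue or purple is not meant.

How it is judged:
On the way, in this order (a step that is already met when the one before it is completed fails the run):
1. the lever stands at the free end and the beam has come to rest, the cup upright on its pan (value of joint arrest_lever above 1 rad and velocity of joint beam between -0.03 and 0.03 rad/s and z of cup_mid in the frame of scale between 0.165 and 0.195 m and angle between cup_mid's own z axis and vertical below 0.1 rad), for 0.6 s.
2. the lever is back and the beam is arrested, the cup still upright on its pan (value of joint arrest_lever below 0.2 rad and value of joint beam between -0.025 and 0.025 rad and z of cup_mid in the frame of scale between 0.165 and 0.19 m and angle between cup_mid's own z axis and vertical below 0.1 rad), for 0.2 s.
3. the cup is down in the bayonet collar (z of cup_mid in the frame of collar below 0.0625 m and horizontal distance between cup_mid and collar below 0.006 m and angle between cup_mid's own z axis and vertical below 0.08 rad), for 0.1 s.
At the end, for the whole second after the job is handed in: Cup gripped (over 2 N), fully down in the collar (4.5 mm of its seat, 6 mm of the axis, tilt under 0.08 rad), turned 0.47 to 0.77 rad from the slots with the pulse switch pressed 0.30 to 0.70 rad; lever back (below 0.2 rad), beam level within 0.025 rad (angle between the x axis of cup_mid and the x axis of collar, either way round between 0.47 and 0.77 rad and value of joint pulse_switch between 0.3 and 0.7 rad and z of cup_mid in the frame of collar below 0.0635 m and horizontal distance between cup_mid and collar below 0.006 m and angle between cup_mid's own z axis and vertical below 0.08 rad and contact force between the fingers and cup above 2 N and value of joint arrest_lever below 0.2 rad and value of joint beam between -0.025 and 0.025 rad); the arm keeps its last pose, push and grip.
It fails at once if the cup was twisted on into the click (value of joint pulse_switch above 0.85 rad).
It fails at once if the cup was lifted off the pan with the beam free (value of joint arrest_lever above 0.4 rad and z of cup_mid in the frame of scale above 0.2 m).
It fails at once if a bystander was moved (distance of any of weight500_mid, weight1000_mid, weight200_mid, tumbler, bowl, spoon, ladle, jar from where it was at the start of the episode above 0.03 m).
It also fails if it takes over 62 s, if anything falls off the work surface, if the arm or the gripper's body presses on something with over 40 N, if the wrist force passes 120 N, or if a joint passes its speed limit or range.

## Working session

There is one attempt and no reset: what is moved stays moved. The work goes in short steps, Python scripts to look and compute and a tool call to move; the robot and the scene stay as the last step left them, time stands still between calls to the robot, and variables do not carry over. Pictures are saved under pics/ and viewed, and the job is handed in when it is done.

Besides the shell and the picture viewer there is one more tool, called after "Request:" in YAML: its name, and indented under it one key for each argument. servo_tool: Moves the arm, as the interface text tells. Its arguments: {"type":"object","properties":{"series":{"type":"array","items":{"type":"object","properties":{"travel":{"type":"array","items":{"type":"number"}},"angular":{"type":"array","items":{"type":"number"}}}}},"claw":{"type":"number"},"squeeze":{"type":"number"}},"required":["series"]}

```bash
ls; mkdir -p pics; python3 - <<'E'
from bench import ctrl
import cv2
print(ctrl.get_state())
for n in("scene","top"):
    im=ctrl.get_image(n); cv2.imwrite(f"pics/{n}0.png",im[:,:,::-1]); print(n,ctrl.calibration(n))
E
```

```text
pics
{'time': 0.0, 'joint_positions': array([-1.10989651,  0.3218304 , -0.07006979,  1.45166533,  0.02261266,
        1.37082349, -0.05690479]), 'qd': array([ 3.95581683e-04, -6.89801575e-04,  1.21696309e-04,  1.57142224e-05,
       -1.53870655e-03,  1.29234644e-03, -4.97665726e-05]), 'joint_torque': array([-4.87593479e-04, -4.91269720e+01, -4.04511597e-01, -3.12531817e+01,
       -6.40664343e-02,  4.36769030e-02,  1.87696951e-04]), 'position': array([0.28067744, 0.58567947, 0.23246145]), 'tool_rot': array([-6.95916788e-01, -3.06321953e+00,  3.00629613e-03]), 'ft_force': array([-0.17953003, -0.35726264,  0.72989074]), 'torque': array([0.01722316, 0.02507191, 0.08011161]), 'grip_width': 1.00020241057251}
scene {'fx': 496.28650558841497, 'fy': 496.28650558841497, 'cx': 326.0067114080104, 'cy': 243.77369360674464, 'distortion': array([0.00481682, 0.        , 0.        , 0.        , 0.        ]), 'rvec': array([ 2.25509603,  0.79407452, -0.34158441]), 'tvec': array([-0.46268277, -0.15740593,  1.80201258])}
top {'fx': 497.25950696195787, 'fy': 497.25950696195787, 'cx': 316.1215902292341, 'cy': 245.20469521442928, 'distortion': array([0.01513318, 0.        , 0.        , 0.        , 0.        ]), 'rvec': array([ 2.15304894, -2.20033999,  0.07932394]), 'tvec': array([0.04949991, 0.56759538, 1.69488302])}
```

View pics/scene0.png

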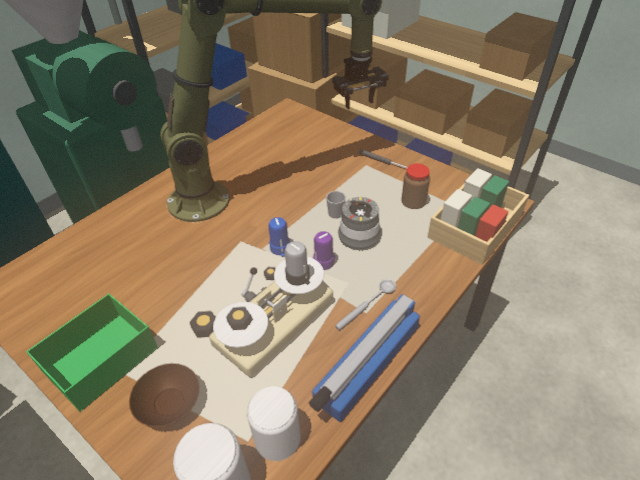

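View pics/top0.png

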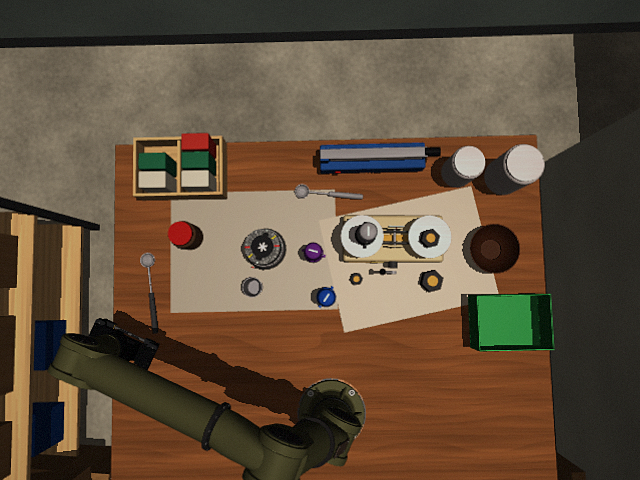

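The steel cup is on the goods pan (scene ~296,258; top ~366,232). The similar blue cup (top 326,297) and purple cup (top 313,252) stand on the counter and are decoys. Next I'll look at enlarged crops to confirm this and to measure.

```bash
python3 - <<'E'
import cv2
t=cv2.imread("pics/top0.png"); s=cv2.imread("pics/scene0.png")
cv2.imwrite("pics/t_scale.png",cv2.resize(t[200:300,330:460],None,fx=6,fy=6,interpolation=cv2.INTER_CUBIC))
cv2.imwrite("pics/t_grind.png",cv2.resize(t[215:305,230:340],None,fx=6.6,fy=6.6,interpolation=cv2.INTER_CUBIC))
cv2.imwrite("pics/s_scale.png",cv2.resize(s[210:370,190:350],None,fx=3.7,fy=3.7,interpolation=cv2.INTER_CUBIC))
cv2.imwrite("pics/s_grind.png",cv2.resize(s[180:280,300:420],None,fx=6,fy=6,interpolation=cv2.INTER_CUBIC))
E
```

```text
(no output)
```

View pics/t_scale.png

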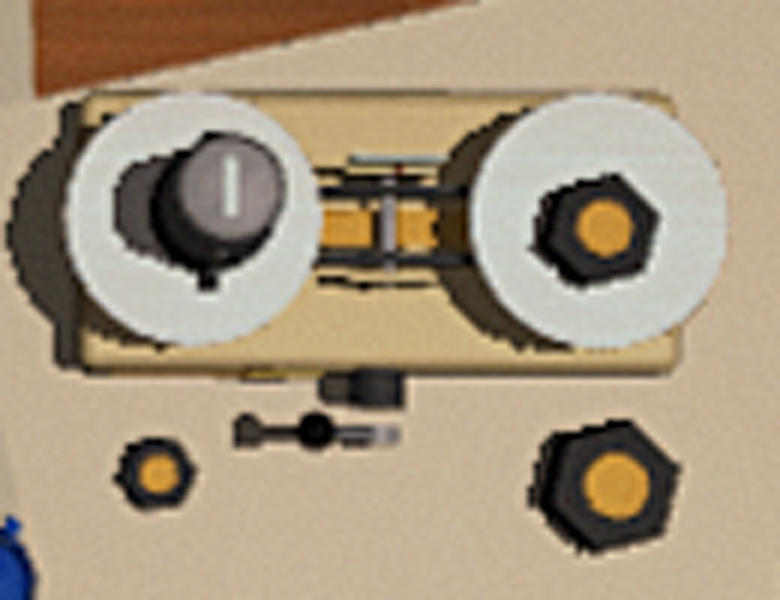

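View pics/t_grind.png

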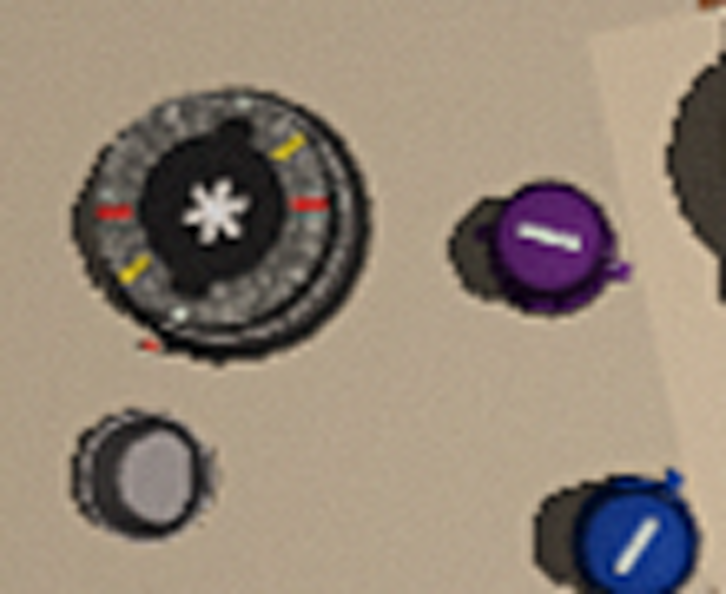

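View pics/s_scale.png

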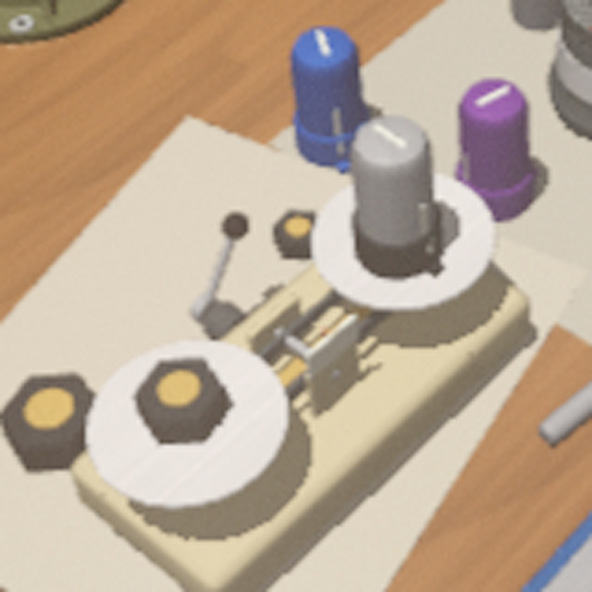

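View pics/s_grind.png

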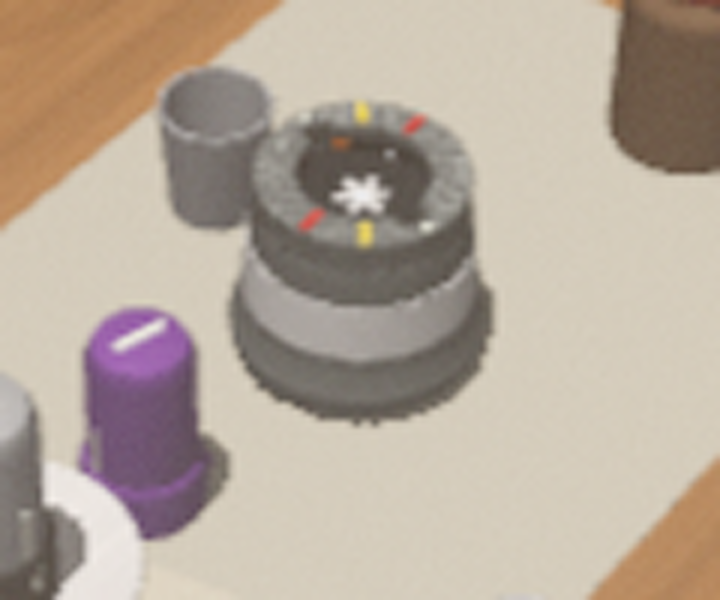

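```bash
cat > h.py <<'E'
import numpy as np, cv2
from bench import ctrl
def cam(n):
    c=ctrl.calibration(n);K=np.array([[c['fx'],0,c['cx']],[0,c['fy'],c['cy']],[0,0,1.]])
    R=cv2.Rodrigues(np.array(c['rvec']))[0];return K,np.array(c['distortion']),R,np.array(c['tvec'])
def ray(n,p):
    K,d,R,t=cam(n);q=cv2.undistortPoints(np.array([[p]],float),K,d)[0,0]
    v=R.T@np.array([q[0],q[1],1]);return -R.T@t,v/np.linalg.norm(v)
def at(n,p,z):
    o,v=ray(n,p);return o+v*(z-o[2])/v[2]
def tri(p,q):
    o1,v1=ray("top",p);o2,v2=ray("scene",q)
    s=np.linalg.lstsq(np.stack([v1,-v2],1),o2-o1,rcond=None)[0]
    a=o1+s[0]*v1;b=o2+s[1]*v2;return (a+b)/2,np.linalg.norm(a-b)
def proj(n,P):
    K,d,R,t=cam(n);return cv2.projectPoints(np.atleast_2d(np.array(P,float)),cv2.Rodrigues(R)[0],t,K,d)[0][:,0]
def cr(u,v,f,ox,oy): return ((u+.5)/f-.5+ox,(v+.5)/f-.5+oy)
E
cat > m.py <<'E'
from h import *
np.set_printoptions(precision=4,suppress=True)
T=lambda u,v:cr(u,v,6,330,200); G=lambda u,v:cr(u,v,6.6,230,215)
S=lambda u,v:cr(u,v,3.7,190,210); H=lambda u,v:cr(u,v,6,300,180)
gp=at("top",T(194.5,219),.12);wp=at("top",T(598.5,219.5),.12);print("pans",gp,wp,np.linalg.norm(gp-wp))
o=(gp+wp)/2;d=(gp-wp)[:2];yaw=np.arctan2(d[1],d[0])-np.pi/2;print("scale",o,"yaw",yaw)
c,s=np.cos(yaw),np.sin(yaw);W=lambda x,y,z:np.array([o[0]+c*x-s*y,o[1]+s*x+c*y,z])
print("knob exp",W(-.115,.042,.107),"meas",at("top",T(316,431),.107),tri(T(316,431),S(236,226)), at("scene",S(236,226),.107))
print("cup top",at("top",T(231.5,185),.238),at("scene",S(389,136),.238),tri(T(231.5,185),S(389,136)))
a=at("top",T(232,153),.238);b=at("top",T(231,217),.238);print("cup ang",np.arctan2(*(a-b)[1::-1]),np.linalg.norm(a-b))
a=at("scene",S(373,125),.238);b=at("scene",S(405,147),.238);print("cup ang s",np.arctan2(*(a-b)[1::-1]),np.linalg.norm(a-b))
for n,p,q in(("yel",(289,147),(134,269)),("red",(310,205),(114,213)),("wht",(244,103),(180,314))):
    a=at("top",G(*p),.122);b=at("top",G(*q),.122);print(n,(a+b)/2,np.arctan2(*(a-b)[1::-1]),np.linalg.norm(a-b))
for n,p,q in(("yel",(363,112),(365,233)),("red",(415,125),(313,220)),("wht",(305,120),(428,227))):
    a=at("scene",H(*p),.122);b=at("scene",H(*q),.122);print(n,(a+b)/2,np.arctan2(*(a-b)[1::-1]),np.linalg.norm(a-b))
for n,u,z in(("w200",(160,474),.02),("w1000",(615,486),.033)): print(n,at("top",T(*u),z))
for n,u,z in(("tumbler",(142,478),.04),("purple",(548,240),.118),("blue",(637,545),.118)): print(n,at("top",G(*u),z))
print("scale corners",[at("top",T(*u),.058)[:2] for u in((82,98),(680,98),(82,370),(678,370))])
print("lever hub", at("top",T(362,388),.045))
E
python3 m.py
```

```text
pans [ 0.5873 -0.1137  0.12  ] [ 0.5821 -0.3325  0.12  ] 0.21890516274324345
scale [ 0.5847 -0.2231  0.12  ] yaw -0.023549534605117772
knob exp [ 0.4707 -0.1784  0.107 ] meas [ 0.4711 -0.1775  0.107 ] (array([ 0.4721, -0.1769,  0.1042]), np.float64(0.002703324655388201)) [ 0.4751 -0.1775  0.107 ]
cup top [ 0.5926 -0.1226  0.238 ] [ 0.594  -0.1224  0.238 ] (array([ 0.5931, -0.1223,  0.2373]), np.float64(0.0011250908276882845))
cup ang -0.04519286790943183 0.03245508255827946
cup ang s 3.0736934762466857 0.03230627726411526
yel [0.5616 0.214  0.122 ] -0.9211684778887729 0.09703855515074208
red [0.5611 0.2138 0.122 ] -1.5519368876403195 0.0968153711717127
wht [0.5615 0.2137 0.122 ] -0.3071847803527301 0.1088319579537798
yel [0.5639 0.2147 0.122 ] 2.2156218250229207 0.0967622574765011
red [0.5645 0.2146 0.122 ] 1.5987092038626625 0.0946824239444391
wht [0.5651 0.2143 0.122 ] 2.867016872046672 0.10563802364385406
w200 [ 0.4506 -0.0983  0.02  ]
w1000 [ 0.4382 -0.3551  0.033 ]
tumbler [0.4295 0.2611 0.04  ]
purple [0.5424 0.0484 0.118 ]
blue [0.3916 0.0079 0.118 ]
scale corners [array([ 0.6635, -0.0574]), array([ 0.6558, -0.3949]), array([ 0.5094, -0.0534]), array([ 0.5022, -0.3873])]
lever hub [ 0.4964 -0.212   0.045 ]
```

Cup, scale and grinder agree between the two cameras to 1–3 mm. The pans are 219 mm apart (expected 220) and the marks agree on a slot angle of about -0.303 rad. Next is a small planner that works out the per-row numbers.

```bash
cat > plan.py <<'E'
from h import *
from scipy.spatial.transform import Rotation as R
import sys
np.set_printoptions(precision=4,suppress=True)
def jaw(rv):
    y=R.from_rotvec(rv).as_matrix()[:,1];return np.arctan2(y[1],y[0])
def rot(a): # tool down, y axis at angle a
    y=np.array([np.cos(a),np.sin(a),0]);z=np.array([0,0,-1.]);return np.stack([np.cross(y,z),y,z],1)
# args: x y z jaw n [start pose x y z jaw]
v=list(map(float,sys.argv[1:]))
st=ctrl.get_state();p=np.array(st['position']);a=jaw(st['tool_rot'])
print("t",round(st['time'],2),"pos",p,"jaw",round(a,4),"tilt",R.from_rotvec(st['tool_rot']).as_matrix()[:2,2],"F",np.array(st['ft_force']),"M",np.array(st['torque']),"w",round(st['grip_width']*.087,4))
if v:
    if len(v)>5:p=np.array(v[5:8]);a=v[8]
    n=int(v[4]);d=(np.array(v[:3])-p)/n;da=(v[3]-a)/n
    for i in range(n): print(i,rot(a+da*i).T@d, "turn z",round(-da,4))
E
python3 plan.py .50 .22 .30 -0.235 10; python3 plan.py .4707 -.1784 .30 -1.594 10 .5 .22 .3 -.235
```

```text
t 0.1 pos [0.2807 0.5857 0.2326] jaw 1.124 tilt [-0.0007 -0.0016] F [ 0.4748 -0.1872  0.2843] M [0.0317 0.0214 0.0057] w 0.087
0 [-0.0356 -0.0235 -0.0067] turn z 0.1359
1 [-0.0384 -0.0185 -0.0067] turn z 0.1359
2 [-0.0406 -0.0131 -0.0067] turn z 0.1359
3 [-0.042  -0.0075 -0.0067] turn z 0.1359
4 [-0.0426 -0.0017 -0.0067] turn z 0.1359
5 [-0.0425  0.0041 -0.0067] turn z 0.1359
6 [-0.0415  0.0098 -0.0067] turn z 0.1359
7 [-0.0398  0.0153 -0.0067] turn z 0.1359
8 [-0.0374  0.0206 -0.0067] turn z 0.1359
9 [-0.0342  0.0254 -0.0067] turn z 0.1359
t 0.1 pos [0.2807 0.5857 0.2326] jaw 1.124 tilt [-0.0007 -0.0016] F [ 0.4748 -0.1872  0.2843] M [0.0317 0.0214 0.0057] w 0.087
0 [-0.0394  0.0064  0.    ] turn z 0.1359
1 [-0.0382  0.0117  0.    ] turn z 0.1359
2 [-0.0363  0.0168  0.    ] turn z 0.1359
3 [-0.0336  0.0215  0.    ] turn z 0.1359
4 [-0.0304  0.0259  0.    ] turn z 0.1359
5 [-0.0266  0.0298  0.    ] turn z 0.1359
6 [-0.0224  0.0331  0.    ] turn z 0.1359
7 [-0.0177  0.0358  0.    ] turn z 0.1359
8 [-0.0126  0.0379  0.    ] turn z 0.1359
9 [-0.0074  0.0393  0.    ] turn z 0.1359
```

Request:
servo_tool:
  series:
    - {"travel": [-0.0356,-0.0235,-0.0067],"angular": [0,0,0.136]}
    - {"travel": [-0.0384,-0.0185,-0.0067],"angular": [0,0,0.136]}
    - {"travel": [-0.0406,-0.0131,-0.0067],"angular": [0,0,0.136]}
    - {"travel": [-0.042,-0.0075,-0.0067],"angular": [0,0,0.136]}
    - {"travel": [-0.0426,-0.0017,-0.0067],"angular": [0,0,0.136]}
  claw: 0.05
  squeeze: 20

```text
time: 0.6
position: [0.391, 0.4015, 0.2669]
tool_rot: [-1.685, -2.651, 0.001]
ft_force: [0.6, 1.1, 0.5]
grip_width: 0.639
```

Request:
servo_tool:
  series:
    - {"travel": [-0.0425,0.0041,-0.0067],"angular": [0,0,0.136]}
    - {"travel": [-0.0415,0.0098,-0.0067],"angular": [0,0,0.136]}
    - {"travel": [-0.0398,0.0153,-0.0067],"angular": [0,0,0.136]}
    - {"travel": [-0.0374,0.0206,-0.0067],"angular": [0,0,0.136]}
    - {"travel": [-0.0342,0.0254,-0.0067],"angular": [0,0,0.136]}

```text
time: 1.1
position: [0.5004, 0.2186, 0.3006]
tool_rot: [-2.473, -1.938, 0.0]
ft_force: [0.2, 0.7, -0.8]
grip_width: 0.577
```

Request:
servo_tool:
  series:
    - {"travel": [-0.0394,0.0064,0],"angular": [0,0,0.136]}
    - {"travel": [-0.0382,0.0117,0],"angular": [0,0,0.136]}
    - {"travel": [-0.0363,0.0168,0],"angular": [0,0,0.136]}
    - {"travel": [-0.0336,0.0215,0],"angular": [0,0,0.136]}
    - {"travel": [-0.0304,0.0259,0],"angular": [0,0,0.136]}

```text
time: 1.6
position: [0.4845, 0.0195, 0.3003]
tool_rot: [-2.977, -1.002, 0.0]
ft_force: [1.0, -0.2, 0.8]
grip_width: 0.573
```

Request:
servo_tool:
  series:
    - {"travel": [-0.0266,0.0298,0],"angular": [0,0,0.136]}
    - {"travel": [-0.0224,0.0331,0],"angular": [0,0,0.136]}
    - {"travel": [-0.0177,0.0358,0],"angular": [0,0,0.136]}
    - {"travel": [-0.0126,0.0379,0],"angular": [0,0,0.136]}
    - {"travel": [-0.0074,0.0393,0],"angular": [0,0,0.136]}

```text
time: 2.1
position: [0.4695, -0.1795, 0.3004]
tool_rot: [-3.141, 0.048, -0.0]
ft_force: [0.3, -0.7, -0.9]
grip_width: 0.574
```

```bash
python3 plan.py .4707 -.1784 .30 -1.594 1
```

```text
t 2.1 pos [ 0.4695 -0.1795  0.3004] jaw -1.6014 tilt [0.0001 0.0005] F [ 0.2746 -0.7454 -0.8861] M [-0.0382  0.1102 -0.0038] w 0.0499
0 [ 0.0012 -0.0012  0.0004] turn z -0.0074
```

Request:
servo_tool:
  series:
    - {"travel": [0.0012,-0.0012,0.03],"angular": [0,0,-0.007]}
    - {"travel": [0,0,0.04]}
    - {"travel": [0,0,0.04]}
    - {"travel": [0,0,0.03]}
    - {"travel": [0,0,0]}

```text
$.series[1]: bad value
```

```bash
python3 - <<'E'
from bench import ctrl
import cv2
t=ctrl.get_image("top");s=ctrl.get_image("scene")
cv2.imwrite("pics/t1.png",cv2.resize(t[200:300,330:460,::-1],None,fx=6,fy=6,interpolation=cv2.INTER_CUBIC))
cv2.imwrite("pics/s1.png",cv2.resize(s[210:370,190:350,::-1],None,fx=3.7,fy=3.7,interpolation=cv2.INTER_CUBIC))
E
python3 plan.py .4707 -.1784 .104 -1.594 1
```

```text
t 2.2 pos [ 0.4681 -0.1849  0.3007] jaw -1.6089 tilt [-0.0002 -0.0025] F [ 0.8771 -0.2106  0.16  ] M [-0.0475  0.195   0.025 ] w 0.0503
0 [ 0.0023 -0.0066  0.1967] turn z -0.0149
```

View pics/s1.png

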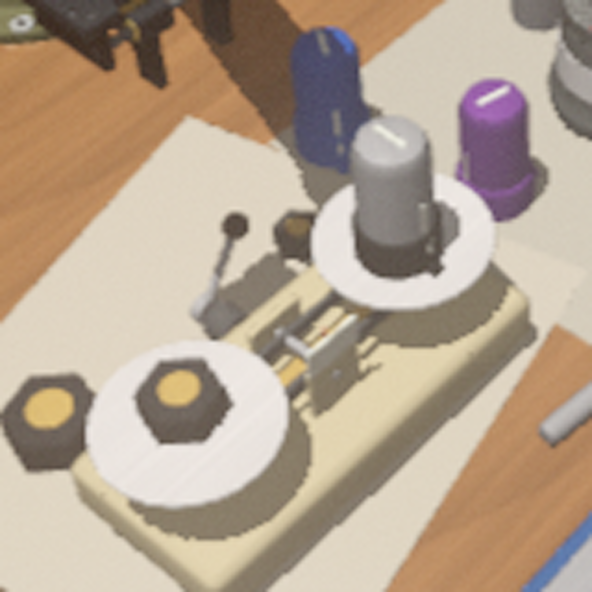

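Refused because every row needs both fields. The arm also overshot a little while settling, so I'll let it settle and re-read.

Request:
servo_tool:
  series:
    - {"travel": [0,0,0.03],"angular": [0,0,0]}
    - {"travel": [0,0,0.03],"angular": [0,0,0]}
    - {"travel": [0,0,0.03],"angular": [0,0,0]}
    - {"travel": [0,0,0.02],"angular": [0,0,0]}
    - {"travel": [0,0,0],"angular": [0,0,0]}

```text
time: 2.7
position: [0.4679, -0.1767, 0.1875]
tool_rot: [-3.14, 0.038, 0.01]
ft_force: [1.0, -0.1, -0.4]
grip_width: 0.578
```

```bash
python3 plan.py .4707 -.1784 .104 -1.594 1
```

```text
t 2.7 pos [ 0.4679 -0.1767  0.1875] jaw -1.5947 tilt [-0.0063  0.001 ] F [ 0.9757 -0.0788 -0.3796] M [-0.0291  0.1672  0.0445] w 0.0503
0 [0.0028 0.0016 0.0835] turn z -0.0007
```

Request:
servo_tool:
  series:
    - {"travel": [0.001,0,0.03],"angular": [0,0,0]}
    - {"travel": [0,0,0.03],"angular": [0,0,0]}
    - {"travel": [0,0,0.016],"angular": [0,0,0]}
    - {"travel": [0,0,0.008],"angular": [0,0,0]}
    - {"travel": [0,0,0],"angular": [0,0,0]}

```text
time: 3.2
position: [0.4712, -0.1777, 0.1066]
tool_rot: [-3.141, 0.038, 0.001]
ft_force: [-0.1, -0.9, 0.0]
grip_width: 0.579
```

```bash
python3 - <<'E'
from bench import ctrl
import cv2
s=ctrl.get_image("scene")
cv2.imwrite("pics/s2.png",cv2.resize(s[210:370,190:350,::-1],None,fx=3.7,fy=3.7,interpolation=cv2.INTER_CUBIC))
E
python3 plan.py .4707 -.1784 .104 -1.594 1
```

```text
t 3.25 pos [ 0.4718 -0.1781  0.1074] jaw -1.5955 tilt [ 0.0009 -0.0002] F [ 0.3139 -0.5317 -0.5133] M [-0.0561  0.0902 -0.0572] w 0.0499
0 [-0.0011  0.0004  0.0034] turn z -0.0015
```

View pics/s2.png

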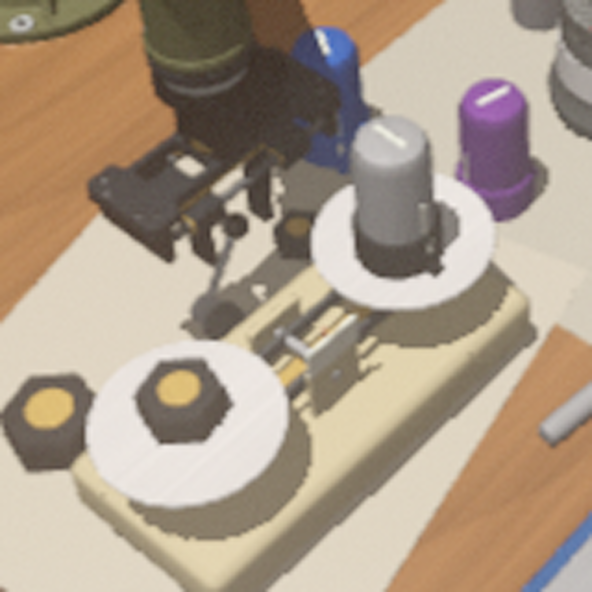

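Request:
servo_tool:
  series:
    - {"travel": [-0.001,0.014,0.003],"angular": [0,0,0]}
    - {"travel": [0,0.016,0],"angular": [0,0,0]}
    - {"travel": [0,0.018,0],"angular": [0,0,0]}
    - {"travel": [0,0.018,0],"angular": [0,0,0]}
    - {"travel": [0,0.012,0],"angular": [0,0,0]}

```text
time: 3.75
position: [0.4694, -0.2566, 0.1051]
tool_rot: [-3.141, 0.039, -0.004]
ft_force: [0.6, 2.4, -0.9]
grip_width: 0.574
```

Request:
servo_tool:
  series:
    - {"travel": [0,0.008,0],"angular": [0,0,0]}
    - {"travel": [0,0.005,0],"angular": [0,0,0]}
    - {"travel": [0,0.003,0],"angular": [0,0,0]}
    - {"travel": [0,0,0],"angular": [0,0,0]}

```text
time: 4.15
position: [0.4679, -0.2719, 0.1036]
tool_rot: [-3.141, 0.039, -0.0]
ft_force: [0.4, 2.2, 0.5]
grip_width: 0.575
```

```bash
python3 - <<'E'
from bench import ctrl
import cv2
s=ctrl.get_image("scene")
cv2.imwrite("pics/s3.png",cv2.resize(s[210:370,190:350,::-1],None,fx=3.7,fy=3.7,interpolation=cv2.INTER_CUBIC))
E
python3 plan.py
```

```text
t 4.2 pos [ 0.4679 -0.2719  0.1037] jaw -1.5957 tilt [ 0.0002 -0.    ] F [0.3998 0.877  1.2084] M [ 0.2906  0.1314 -0.0017] w 0.0499
```

View pics/s3.png

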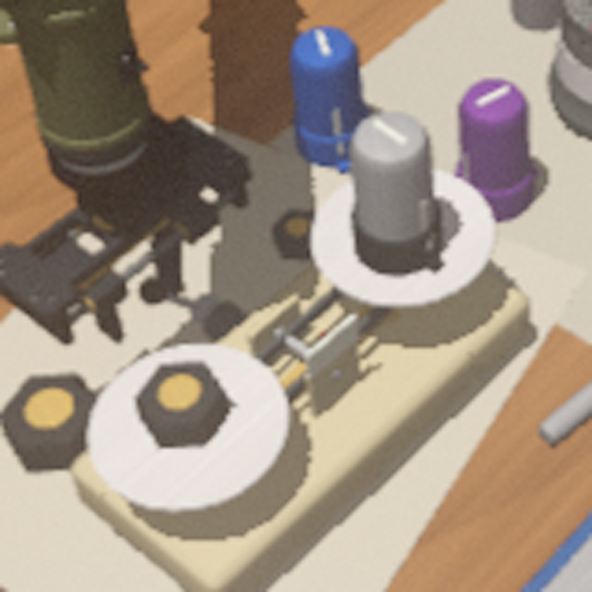

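Request:
servo_tool:
  series:
    - {"travel": [0,0.003,0],"angular": [0,0,0]}
    - {"travel": [0,0.001,0],"angular": [0,0,0]}
    - {"travel": [0,0,0],"angular": [0,0,0]}
    - {"travel": [0,0,0],"angular": [0,0,0]}
    - {"travel": [0,0,0],"angular": [0,0,0]}

```text
time: 4.7
position: [0.468, -0.2727, 0.1032]
tool_rot: [-3.137, 0.036, 0.002]
ft_force: [0.5, 7.0, 2.4]
grip_width: 0.575
```

Request:
servo_tool:
  series:
    - {"travel": [0,0,0],"angular": [0,0,0]}
    - {"travel": [0,0,0],"angular": [0,0,0]}
    - {"travel": [0,0,0],"angular": [0,0,0]}
    - {"travel": [0,0,0],"angular": [0,0,0]}
    - {"travel": [0,0,0],"angular": [0,0,0]}

```text
time: 5.2
position: [0.468, -0.2728, 0.1033]
tool_rot: [-3.137, 0.036, 0.001]
ft_force: [0.2, 8.2, 1.9]
grip_width: 0.574
```

Request:
servo_tool:
  series:
    - {"travel": [0,0,0],"angular": [0,0,0]}
    - {"travel": [0,0,0],"angular": [0,0,0]}
    - {"travel": [0,0,0],"angular": [0,0,0]}
    - {"travel": [0,0,0],"angular": [0,0,0]}
    - {"travel": [0,0,0],"angular": [0,0,0]}

```text
time: 5.7
position: [0.468, -0.2728, 0.1033]
tool_rot: [-3.137, 0.036, 0.001]
ft_force: [0.3, 7.9, 2.7]
grip_width: 0.577
```

Request:
servo_tool:
  series:
    - {"travel": [0,0,0],"angular": [0,0,0]}
    - {"travel": [0,0,0],"angular": [0,0,0]}
    - {"travel": [0,0,0],"angular": [0,0,0]}
    - {"travel": [0,0,0],"angular": [0,0,0]}
    - {"travel": [0,0,0],"angular": [0,0,0]}

```text
time: 6.2
position: [0.468, -0.2727, 0.1032]
tool_rot: [-3.137, 0.036, 0.001]
ft_force: [-1.1, 7.6, 2.5]
grip_width: 0.574
```

```bash
python3 - <<'E'
from bench import ctrl
import cv2
s=ctrl.get_image("scene")
cv2.imwrite("pics/s4.png",cv2.resize(s[210:370,190:350,::-1],None,fx=3.7,fy=3.7,interpolation=cv2.INTER_CUBIC))
cv2.imwrite("pics/s4raw.png",s[:,:,::-1])
E
python3 plan.py
```

```text
t 6.25 pos [ 0.468  -0.2728  0.1032] jaw -1.5938 tilt [-0.0009  0.0047] F [-0.4131  8.5279  1.8257] M [1.6999 0.1638 0.0109] w 0.0499
```

Request:
servo_tool:
  series:
    - {"travel": [0,0,0],"angular": [0,0,0]}
    - {"travel": [0,0,0],"angular": [0,0,0]}
    - {"travel": [0,0,0],"angular": [0,0,0]}
    - {"travel": [0,0,0],"angular": [0,0,0]}
    - {"travel": [0,0,0],"angular": [0,0,0]}

```text
time: 6.75
position: [0.468, -0.2727, 0.1032]
tool_rot: [-3.137, 0.036, 0.001]
ft_force: [0.8, 7.5, 1.5]
grip_width: 0.574
```

Request:
servo_tool:
  series:
    - {"travel": [0,0,0],"angular": [0,0,0]}
    - {"travel": [0,0,0],"angular": [0,0,0]}
    - {"travel": [0,0,0],"angular": [0,0,0]}
    - {"travel": [0,0,0],"angular": [0,0,0]}
    - {"travel": [0,0,0],"angular": [0,0,0]}

```text
time: 7.25
position: [0.468, -0.2728, 0.1032]
tool_rot: [-3.137, 0.036, 0.001]
ft_force: [0.2, 7.1, 1.1]
grip_width: 0.576
```

```bash
python3 - <<'E'
from bench import ctrl
import cv2
s=ctrl.get_image("scene")
cv2.imwrite("pics/s5.png",cv2.resize(s[210:370,190:350,::-1],None,fx=3.7,fy=3.7,interpolation=cv2.INTER_CUBIC))
r=cv2.imread("pics/s4raw.png")[:,:,::-1]
d=cv2.absdiff(s,r).max(2)[230:370,200:345];print((d>25).sum(),d.max())
E
python3 plan.py
```

```text
0 12
t 7.3 pos [ 0.468  -0.2728  0.1032] jaw -1.5938 tilt [-0.0008  0.0047] F [-0.5857  6.7451  2.4049] M [1.7707 0.0835 0.0063] w 0.05
```

View pics/s5.png

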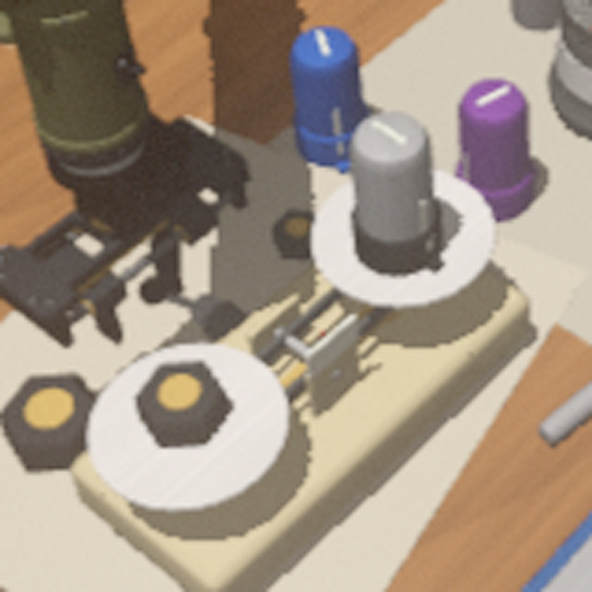

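The picture shows the lever knob over at the free stop (crop ~155,290) with 8 N of stop force. The beam hasn't moved between frames 1 s apart, and the cup stands upright. Swinging the lever back.

Request:
servo_tool:
  series:
    - {"travel": [0,-0.02,0],"angular": [0,0,0]}
    - {"travel": [0,-0.014,0],"angular": [0,0,0]}
    - {"travel": [0,-0.014,0],"angular": [0,0,0]}
    - {"travel": [0,-0.014,0],"angular": [0,0,0]}
    - {"travel": [0,-0.014,0],"angular": [0,0,0]}

```text
time: 7.8
position: [0.4701, -0.202, 0.1044]
tool_rot: [3.138, -0.041, 0.003]
ft_force: [0.5, -2.9, 1.9]
grip_width: 0.575
```

Request:
servo_tool:
  series:
    - {"travel": [0,-0.014,0],"angular": [0,0,0]}
    - {"travel": [0,-0.01,0],"angular": [0,0,0]}
    - {"travel": [0,-0.007,0],"angular": [0,0,0]}
    - {"travel": [0,-0.004,0],"angular": [0,0,0]}
    - {"travel": [0,0,0],"angular": [0,0,0]}

```text
time: 8.3
position: [0.4705, -0.1649, 0.1036]
tool_rot: [-3.141, 0.039, -0.0]
ft_force: [0.4, -1.6, -0.3]
grip_width: 0.576
```

```bash
python3 plan.py
```

```text
t 8.3 pos [ 0.4705 -0.1649  0.1036] jaw -1.5956 tilt [0. 0.] F [ 0.4244 -1.5767 -0.3393] M [-0.323   0.2467  0.0033] w 0.0501
```

Request:
servo_tool:
  series:
    - {"travel": [0,-0.003,0],"angular": [0,0,0]}
    - {"travel": [0,0,0],"angular": [0,0,0]}
    - {"travel": [0,0,0],"angular": [0,0,0]}

```text
time: 8.6
position: [0.4705, -0.1641, 0.1038]
tool_rot: [3.139, -0.042, 0.001]
ft_force: [0.4, -5.0, 0.6]
grip_width: 0.573
```

Request:
servo_tool:
  series:
    - {"travel": [0,0.007,0],"angular": [0,0,0]}
    - {"travel": [0,0.008,0],"angular": [0,0,0]}
    - {"travel": [0,0,0],"angular": [0,0,0]}

```text
time: 8.9
position: [0.47, -0.1781, 0.1035]
tool_rot: [-3.141, 0.043, 0.0]
ft_force: [0.1, 0.6, 0.2]
grip_width: 0.573
```

```bash
python3 - <<'E'
from bench import ctrl
import cv2
s=ctrl.get_image("scene")
cv2.imwrite("pics/s6.png",cv2.resize(s[210:370,190:350,::-1],None,fx=3.7,fy=3.7,interpolation=cv2.INTER_CUBIC))
E
python3 plan.py
```

```text
t 8.95 pos [ 0.47   -0.1775  0.1035] jaw -1.5974 tilt [-0.0002  0.0004] F [-0.1774  0.0646 -0.3168] M [-0.0148  0.1836  0.0113] w 0.0502
```

View pics/s6.png

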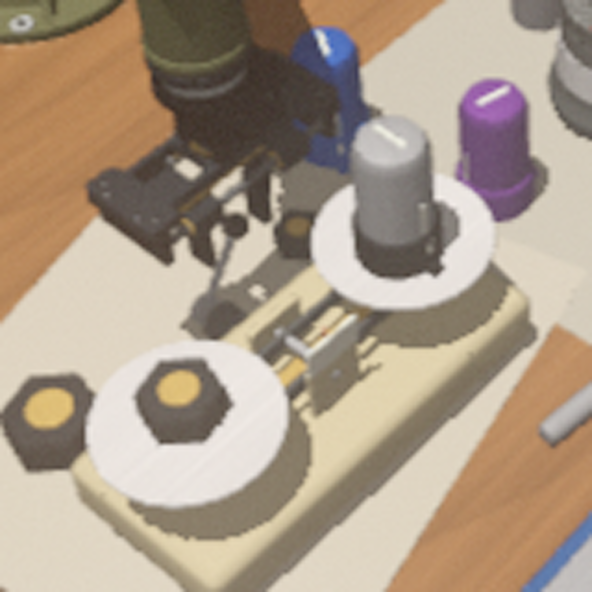

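The lever is back at its arrest stop (5 N of stop force, now released), the beam is level, and the cup hasn't moved. Now I raise the tool and go above the cup.

Request:
servo_tool:
  series:
    - {"travel": [0,0,-0.04],"angular": [0,0,0]}
    - {"travel": [0,0,-0.045],"angular": [0,0,0]}
    - {"travel": [0,0,-0.045],"angular": [0,0,0]}
    - {"travel": [0,0,-0.045],"angular": [0,0,0]}
    - {"travel": [0,0,-0.04],"angular": [0,0,0]}

```text
time: 9.45
position: [0.4702, -0.1766, 0.321]
tool_rot: [-3.14, 0.039, -0.003]
ft_force: [0.5, -0.3, -0.4]
grip_width: 0.573
```

```bash
python3 plan.py .5932 -.1225 .32 -0.3 10 .47 -.1775 .3185 -1.597; python3 - <<'E'
from bench import ctrl
import cv2
t=ctrl.get_image("top")
cv2.imwrite("pics/t7.png",cv2.resize(t[200:300,330:460,::-1],None,fx=6,fy=6,interpolation=cv2.INTER_CUBIC))
E
```

```text
t 9.45 pos [ 0.4702 -0.1766  0.321 ] jaw -1.5955 tilt [0.0016 0.001 ] F [ 0.4968 -0.2799 -0.4441] M [-0.0585  0.1379  0.0036] w 0.0499
0 [ 0.0122 -0.0058 -0.0002] turn z -0.1297
1 [ 0.0128 -0.0042 -0.0002] turn z -0.1297
2 [ 0.0133 -0.0025 -0.0002] turn z -0.1297
3 [ 0.0135 -0.0008 -0.0002] turn z -0.1297
4 [ 0.0135  0.001  -0.0002] turn z -0.1297
5 [ 0.0132  0.0027 -0.0002] turn z -0.1297
6 [ 0.0128  0.0044 -0.0002] turn z -0.1297
7 [ 0.0121  0.006  -0.0002] turn z -0.1297
8 [ 0.0112  0.0075 -0.0002] turn z -0.1297
9 [ 0.0101  0.0089 -0.0002] turn z -0.1297
```

View pics/t7.png

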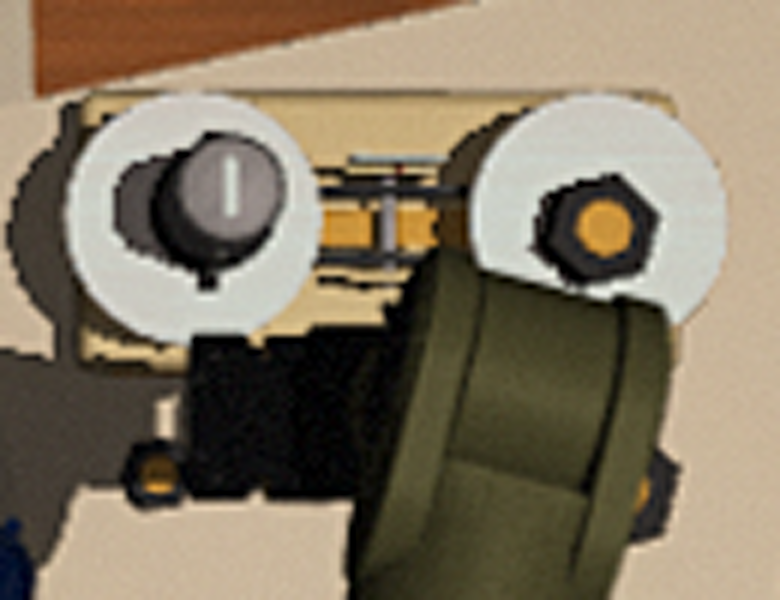

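The cup top is still at crop (231,185), unmoved, so I go above it.

Request:
servo_tool:
  series:
    - {"travel": [0.0122,-0.0058,0],"angular": [0,0,-0.13]}
    - {"travel": [0.0128,-0.0042,0],"angular": [0,0,-0.13]}
    - {"travel": [0.0133,-0.0025,0],"angular": [0,0,-0.13]}
    - {"travel": [0.0135,-0.0008,0],"angular": [0,0,-0.13]}
    - {"travel": [0.0135,0.001,0],"angular": [0,0,-0.13]}
  claw: 0.087

```text
time: 10.0
position: [0.5323, -0.1485, 0.3181]
tool_rot: [-2.986, -0.974, 0.0]
ft_force: [0.2, -0.5, 0.6]
grip_width: 0.937
```

Request:
servo_tool:
  series:
    - {"travel": [0.0132,0.0027,0],"angular": [0,0,-0.13]}
    - {"travel": [0.0128,0.0044,0],"angular": [0,0,-0.13]}
    - {"travel": [0.0121,0.006,0],"angular": [0,0,-0.13]}
    - {"travel": [0.0112,0.0075,0],"angular": [0,0,-0.13]}
    - {"travel": [0.0101,0.0089,0],"angular": [0,0,-0.13]}

```text
time: 10.5
position: [0.5938, -0.1207, 0.3179]
tool_rot: [-2.518, -1.877, 0.0]
ft_force: [-0.3, 0.1, 1.1]
grip_width: 1.002
```

Request:
servo_tool:
  series:
    - {"travel": [0,0,0],"angular": [0,0,0]}
    - {"travel": [0,0,0],"angular": [0,0,0]}

```text
time: 10.7
position: [0.5929, -0.1217, 0.318]
tool_rot: [-2.527, -1.866, 0.002]
ft_force: [-0.6, -0.5, -0.7]
grip_width: 1.001
```

```bash
python3 plan.py .5932 -.1225 .192 -0.3 1
```

```text
t 10.7 pos [ 0.5929 -0.1217  0.318 ] jaw -0.2988 tilt [-0.0013 -0.0001] F [-0.5898 -0.4857 -0.7299] M [-0.0496  0.0898 -0.0613] w 0.0871
0 [-0.0007  0.0005  0.126 ] turn z 0.0012
```

Request:
servo_tool:
  series:
    - {"travel": [-0.0007,0.0005,0.03],"angular": [0,0,0]}
    - {"travel": [0,0,0.035],"angular": [0,0,0]}
    - {"travel": [0,0,0.035],"angular": [0,0,0]}
    - {"travel": [0,0,0.018],"angular": [0,0,0]}
    - {"travel": [0,0,0.008],"angular": [0,0,0]}

```text
time: 11.2
position: [0.5916, -0.1227, 0.1905]
tool_rot: [-2.525, -1.864, 0.004]
ft_force: [-1.1, -0.1, -0.3]
grip_width: 1.002
```

Request:
servo_tool:
  series:
    - {"travel": [0,0,0],"angular": [0,0,0]}
    - {"travel": [0,0,0],"angular": [0,0,0]}

```text
time: 11.4
position: [0.5941, -0.1229, 0.1939]
tool_rot: [2.525, 1.867, 0.002]
ft_force: [-0.5, -0.2, 0.5]
grip_width: 0.999
```

```bash
python3 - <<'E'
from bench import ctrl
import cv2
s=ctrl.get_image("scene")
cv2.imwrite("pics/s8.png",cv2.resize(s[210:370,190:350,::-1],None,fx=3.7,fy=3.7,interpolation=cv2.INTER_CUBIC))
E
python3 plan.py .5932 -.1225 .192 -0.3 1
```

```text
t 11.45 pos [ 0.5944 -0.123   0.1942] jaw -0.2968 tilt [ 0.0027 -0.0001] F [0.0226 0.9501 0.1387] M [-0.1071  0.0527 -0.0173] w 0.0864
0 [ 0.0001 -0.0012  0.0022] turn z 0.0032
```

View pics/s8.png

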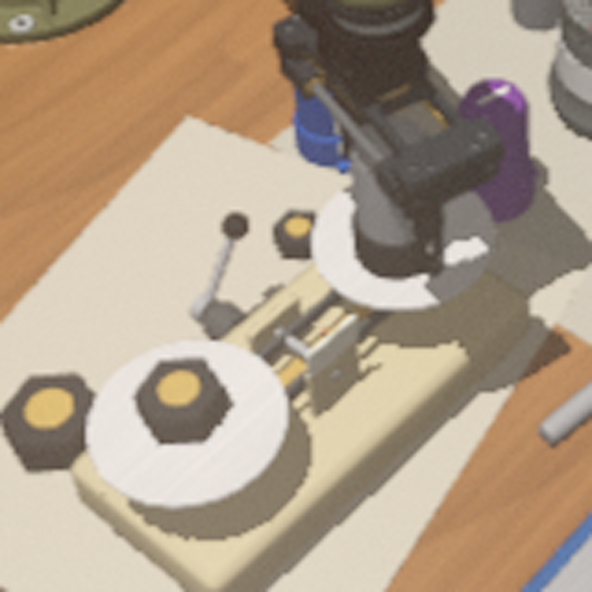

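Request:
servo_tool:
  series:
    - {"travel": [0,-0.001,0.001],"angular": [0,0,0]}
    - {"travel": [0,0,0],"angular": [0,0,0]}
    - {"travel": [0,0,0],"angular": [0,0,0]}
    - {"travel": [0,0,0],"angular": [0,0,0]}
    - {"travel": [0,0,0],"angular": [0,0,0]}
  claw: 0.05
  squeeze: 15

```text
time: 11.95
position: [0.5929, -0.1223, 0.1918]
tool_rot: [2.524, 1.869, 0.001]
ft_force: [1.1, 0.0, -0.2]
grip_width: 0.673
```

Request:
servo_tool:
  series:
    - {"travel": [0,0,0],"angular": [0,0,0]}
    - {"travel": [0,0,0],"angular": [0,0,0]}
    - {"travel": [0,0,0],"angular": [0,0,0]}
  claw: 0.04
  squeeze: 45

```text
time: 12.25
position: [0.5929, -0.1223, 0.1917]
tool_rot: [2.524, 1.869, 0.001]
ft_force: [1.0, 0.6, 0.8]
grip_width: 0.671
```

```bash
python3 plan.py .5932 -.1225 .192 -0.3 1
```

```text
t 12.25 pos [ 0.5929 -0.1223  0.1917] jaw -0.296 tilt [ 0.0006 -0.0001] F [0.9884 0.5727 0.8359] M [-0.0996 -0.0699  0.0002] w 0.0584
0 [-0.0001  0.0004 -0.0003] turn z 0.004
```

Request:
servo_tool:
  series:
    - {"travel": [0,0,-0.015],"angular": [0,0,0]}
    - {"travel": [0,0,-0.025],"angular": [0,0,0]}
    - {"travel": [0,0,-0.025],"angular": [0,0,0]}
    - {"travel": [0,0,-0.015],"angular": [0,0,0]}
    - {"travel": [0,0,0],"angular": [0,0,0]}

```text
time: 12.75
position: [0.5935, -0.1226, 0.2739]
tool_rot: [2.523, 1.868, 0.004]
ft_force: [0.1, -0.8, -4.3]
grip_width: 0.669
```

```bash
python3 plan.py .5627 .2142 .272 -0.543 10
```

```text
t 12.75 pos [ 0.5935 -0.1226  0.2739] jaw -0.2961 tilt [ 0.0036 -0.0002] F [ 0.14   -0.8171 -4.3042] M [-0.0866  0.0196  0.0285] w 0.0582
0 [ 0.0313 -0.0128  0.0002] turn z 0.0247
1 [ 0.031  -0.0135  0.0002] turn z 0.0247
2 [ 0.0306 -0.0143  0.0002] turn z 0.0247
3 [ 0.0303 -0.0151  0.0002] turn z 0.0247
4 [ 0.0299 -0.0158  0.0002] turn z 0.0247
5 [ 0.0295 -0.0165  0.0002] turn z 0.0247
6 [ 0.0291 -0.0173  0.0002] turn z 0.0247
7 [ 0.0287 -0.018   0.0002] turn z 0.0247
8 [ 0.0282 -0.0187  0.0002] turn z 0.0247
9 [ 0.0277 -0.0194  0.0002] turn z 0.0247
```

Lifted, and the reading shows the cup's weight. Now to above the collar.

Request:
servo_tool:
  series:
    - {"travel": [0.0313,-0.0128,0],"angular": [0,0,0.025]}
    - {"travel": [0.031,-0.0135,0],"angular": [0,0,0.025]}
    - {"travel": [0.0306,-0.0143,0],"angular": [0,0,0.025]}
    - {"travel": [0.0303,-0.0151,0],"angular": [0,0,0.025]}
    - {"travel": [0.0299,-0.0158,0],"angular": [0,0,0.025]}

```text
time: 13.25
position: [0.576, 0.0475, 0.2698]
tool_rot: [-2.636, -1.706, 0.004]
ft_force: [0.7, 0.5, -5.1]
grip_width: 0.668
```

Request:
servo_tool:
  series:
    - {"travel": [0.0295,-0.0165,0],"angular": [0,0,0.025]}
    - {"travel": [0.0291,-0.0173,0],"angular": [0,0,0.025]}
    - {"travel": [0.0287,-0.018,0],"angular": [0,0,0.025]}
    - {"travel": [0.0282,-0.0187,0],"angular": [0,0,0.024]}
    - {"travel": [0.0277,-0.0194,0],"angular": [0,0,0.023]}

```text
time: 13.75
position: [0.5609, 0.2157, 0.2697]
tool_rot: [-2.736, -1.543, 0.005]
ft_force: [-0.5, -0.2, -4.2]
grip_width: 0.668
```

Request:
servo_tool:
  series:
    - {"travel": [0,0,0],"angular": [0,0,0]}
    - {"travel": [0,0,0],"angular": [0,0,0]}
    - {"travel": [0,0,0],"angular": [0,0,0]}

```text
time: 14.05
position: [0.5619, 0.2131, 0.2705]
tool_rot: [2.736, 1.542, -0.003]
ft_force: [0.3, 0.1, -5.1]
grip_width: 0.666
```

```bash
python3 plan.py .5627 .2142 .272 -0.543 1;  python3 - <<'E'
from bench import ctrl
import cv2
s=ctrl.get_image("scene")
cv2.imwrite("pics/s9.png",cv2.resize(s[150:270,300:430,::-1],None,fx=6,fy=5,interpolation=cv2.INTER_CUBIC)[:600] if 0 else cv2.resize(s[150:270,300:430,::-1],None,fx=5,fy=5,interpolation=cv2.INTER_CUBIC))
t=ctrl.get_image("top")
cv2.imwrite("pics/t9.png",cv2.resize(t[195:305,210:340,::-1],None,fx=5,fy=5,interpolation=cv2.INTER_CUBIC))
E
```

```text
t 14.05 pos [0.5619 0.2131 0.2705] jaw -0.5444 tilt [-0.0015 -0.0019] F [ 0.34    0.0713 -5.0643] M [-0.1275  0.0921  0.0189] w 0.058
0 [ 0.0013  0.0001 -0.0015] turn z -0.0014
```

View pics/s9.png

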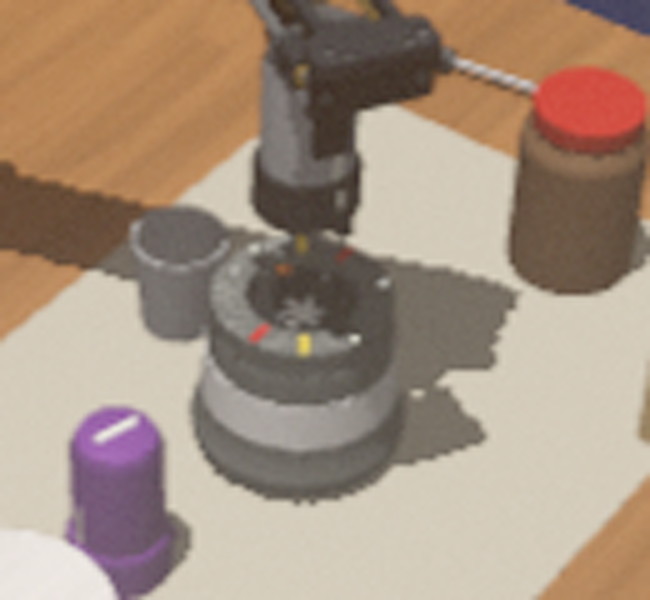

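View pics/t9.png

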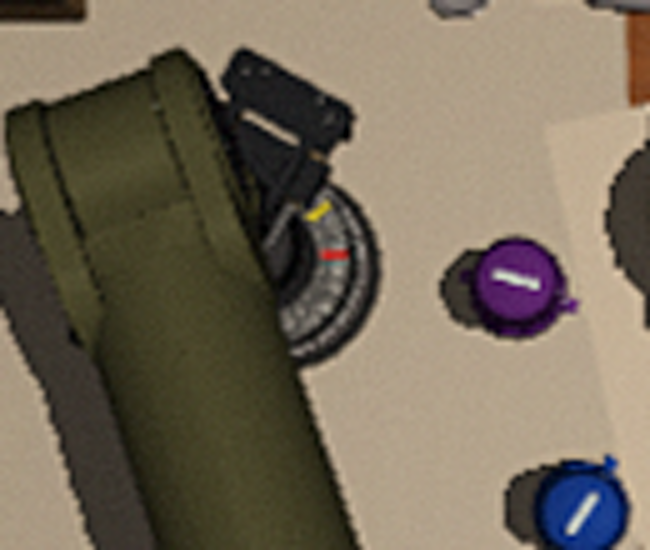

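```bash
python3 - <<'E'
from h import *
im=cv2.imread("pics/s9.png"); im=cv2.resize(im,None,fx=1,fy=1)
th=np.linspace(0,2*np.pi,200)
def circ(c,z,r,col):
    P=np.stack([c[0]+r*np.cos(th),c[1]+r*np.sin(th),0*th+z],1);q=(proj("scene",P)-[300,150]+.5)*5-.5
    cv2.polylines(im,[np.int32(q*8)],False,col,1,cv2.LINE_AA,3)
def pts(P,col):
    for q in (proj("scene",P)-[300,150]+.5)*5-.5: cv2.circle(im,tuple(np.int32(q)),3,col,1)
c=(.5619,.2131);f=.1985
circ(c,f,.034,(0,255,0));circ(c,f+.034,.034,(0,255,0));circ(c,f+.1,.0295,(0,255,0))
g=(.5627,.2142)
circ(g,.122,.058,(255,0,255));circ(g,.122,.0365,(255,0,255));circ(g,0,.072,(255,0,255))
a=-.303;pts([[c[0]+.0425*np.cos(a),c[1]+.0425*np.sin(a),f+.0035]],(0,255,255))
for k in(0,np.pi):pts([[g[0]+.054*np.cos(a+k),g[1]+.054*np.sin(a+k),.122]],(255,255,0))
cv2.imwrite("pics/s9o.png",im)
E
```

```text
(no output)
```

View pics/s9o.png

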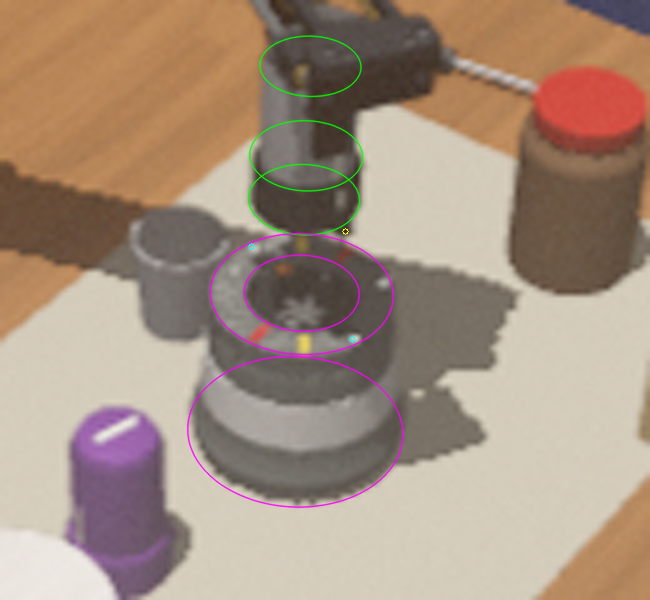

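The overlay fits: cap, lug and rim all lie within about 1 px of the prediction. Lowering, in short steps.

Request:
servo_tool:
  series:
    - {"travel": [0.001,0,0.02],"angular": [0,0,0]}
    - {"travel": [0,0,0.025],"angular": [0,0,0]}
    - {"travel": [0,0,0.015],"angular": [0,0,0]}
    - {"travel": [0,0,0.008],"angular": [0,0,0]}
    - {"travel": [0,0,0],"angular": [0,0,0]}

```text
time: 14.65
position: [0.5621, 0.2149, 0.2025]
tool_rot: [-2.736, -1.543, 0.003]
ft_force: [0.0, 0.3, -4.4]
grip_width: 0.67
```

Request:
servo_tool:
  series:
    - {"travel": [0,0,0],"angular": [0,0,0]}
    - {"travel": [0,0,0],"angular": [0,0,0]}

```text
time: 14.85
position: [0.5634, 0.2157, 0.2049]
tool_rot: [2.736, 1.544, 0.004]
ft_force: [-0.1, 0.2, -5.4]
grip_width: 0.666
```

```bash
python3 plan.py .5622 .2141 .177 -0.543 1;  python3 - <<'E'
from bench import ctrl
import cv2
s=ctrl.get_image("scene")
cv2.imwrite("pics/s10.png",cv2.resize(s[150:270,300:430,::-1],None,fx=5,fy=5,interpolation=cv2.INTER_CUBIC))
E
```

```text
t 14.85 pos [0.5634 0.2157 0.2049] jaw -0.5431 tilt [0.0021 0.0011] F [-0.0726  0.156  -5.4181] M [-0.1017  0.1053 -0.0002] w 0.058
0 [-0.002  -0.0002  0.0279] turn z -0.0001
```

View pics/s10.png

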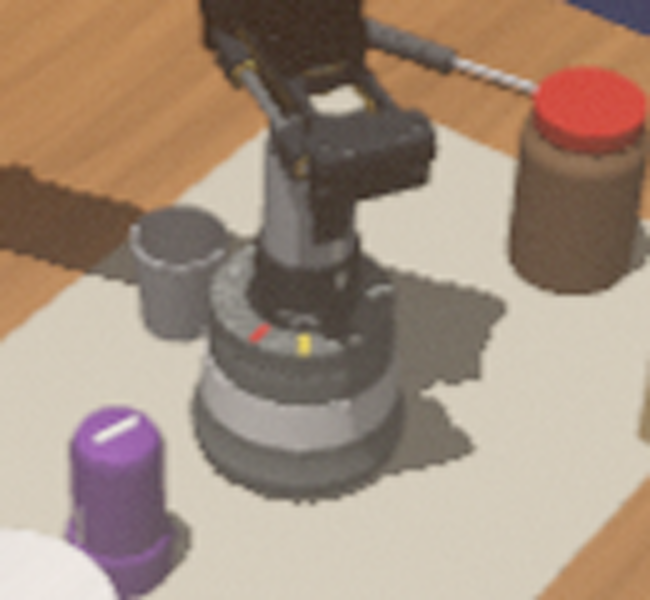

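Request:
servo_tool:
  series:
    - {"travel": [-0.001,0,0.003],"angular": [0,0,0]}
    - {"travel": [0,0,0],"angular": [0,0,0]}
    - {"travel": [0,0,0],"angular": [0,0,0]}
    - {"travel": [0,0,0],"angular": [0,0,0]}
    - {"travel": [0,0,0],"angular": [0,0,0]}

```text
time: 15.4
position: [0.5621, 0.2147, 0.2007]
tool_rot: [-2.736, -1.544, -0.0]
ft_force: [0.1, 0.5, -3.8]
grip_width: 0.667
```

```bash
python3 plan.py .5622 .2141 .177 -0.543 1
```

```text
t 15.4 pos [0.5621 0.2147 0.2007] jaw -0.5429 tilt [0.0002 0.0001] F [ 0.0686  0.5131 -3.8193] M [-0.0723  0.08    0.01  ] w 0.058
0 [-0.0005  0.0004  0.0237] turn z 0.0001
```

Settled. Now the insertion, in slow steps with the force watched.

Request:
servo_tool:
  series:
    - {"travel": [-0.0005,0.0003,0.004],"angular": [0,0,0]}
    - {"travel": [0,0,0.004],"angular": [0,0,0]}
    - {"travel": [0,0,0.003],"angular": [0,0,0]}
    - {"travel": [0,0,0.002],"angular": [0,0,0]}
    - {"travel": [0,0,0],"angular": [0,0,0]}

```text
time: 15.9
position: [0.5618, 0.214, 0.187]
tool_rot: [-2.736, -1.544, 0.001]
ft_force: [0.2, 0.5, -5.0]
grip_width: 0.667
```

Request:
servo_tool:
  series:
    - {"travel": [0,0,0.002],"angular": [0,0,0]}
    - {"travel": [0,0,0.002],"angular": [0,0,0]}
    - {"travel": [0,0,0.002],"angular": [0,0,0]}
    - {"travel": [0,0,0],"angular": [0,0,0]}

```text
time: 16.3
position: [0.5619, 0.214, 0.1812]
tool_rot: [-2.736, -1.544, 0.001]
ft_force: [0.2, 0.8, -5.1]
grip_width: 0.668
```

```bash
python3 plan.py .5622 .2141 .177 -0.543 1
```

```text
t 16.3 pos [0.5619 0.214  0.1812] jaw -0.543 tilt [-0.0004 -0.0002] F [ 0.2275  0.8304 -5.0839] M [-0.1264  0.1016  0.0092] w 0.0581
0 [0.0002 0.0002 0.0042] turn z -0.0
```

Request:
servo_tool:
  series:
    - {"travel": [0,0,0.002],"angular": [0,0,0]}
    - {"travel": [0,0,0.001],"angular": [0,0,0]}
    - {"travel": [0,0,0.001],"angular": [0,0,0]}
    - {"travel": [0,0,0.001],"angular": [0,0,0]}
    - {"travel": [0,0,0],"angular": [0,0,0]}

```text
time: 16.8
position: [0.5621, 0.2141, 0.1768]
tool_rot: [-2.736, -1.544, -0.0]
ft_force: [-0.7, -0.1, -2.9]
grip_width: 0.668
```

```bash
python3 plan.py .5622 .2141 .177 -0.543 1
```

```text
t 16.8 pos [0.5621 0.2141 0.1768] jaw -0.543 tilt [0.0001 0.0002] F [-0.7074 -0.0972 -2.8889] M [-0.1365  0.3105 -0.0195] w 0.0582
0 [ 0.0001  0.     -0.0002] turn z -0.0
```

Request:
servo_tool:
  series:
    - {"travel": [0,0,0.001],"angular": [0,0,0]}
    - {"travel": [0,0,0.001],"angular": [0,0,0]}
    - {"travel": [0,0,0],"angular": [0,0,0]}

```text
time: 17.1
position: [0.5622, 0.2141, 0.1767]
tool_rot: [-2.735, -1.544, -0.001]
ft_force: [-4.0, -1.8, 7.2]
grip_width: 0.667
```

```bash
python3 plan.py;  python3 - <<'E'
from bench import ctrl
import cv2
s=ctrl.get_image("scene")
cv2.imwrite("pics/s11.png",cv2.resize(s[150:270,300:430,::-1],None,fx=5,fy=5,interpolation=cv2.INTER_CUBIC))
E
```

```text
t 17.1 pos [0.5622 0.2141 0.1767] jaw -0.5431 tilt [0.0005 0.0011] F [-4.0054 -1.8105  7.2285] M [-0.4039  1.3168 -0.02  ] w 0.058
```

View pics/s11.png

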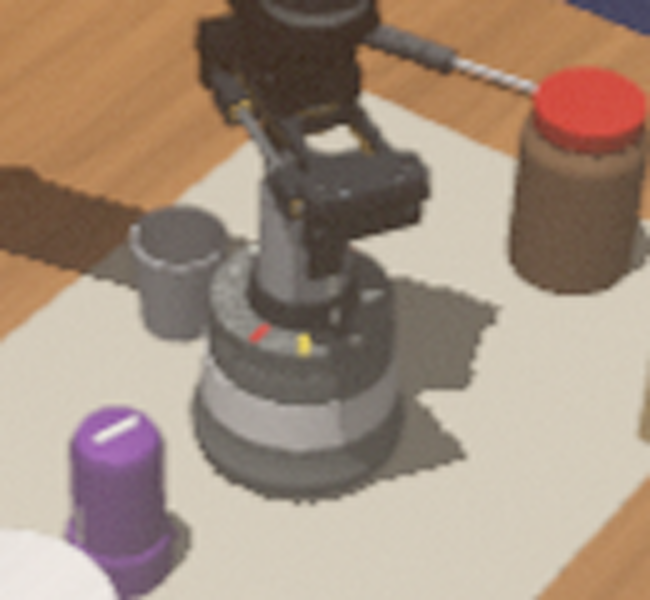

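Fully home: the foot works out at z ≈ 0.105 with about 12 N of seating force. Now the clockwise twist.

Request:
servo_tool:
  series:
    - {"travel": [0,0,0],"angular": [0,0,0.06]}
    - {"travel": [0,0,0],"angular": [0,0,0.08]}
    - {"travel": [0,0,0],"angular": [0,0,0.08]}
    - {"travel": [0,0,0],"angular": [0,0,0.08]}
    - {"travel": [0,0,0],"angular": [0,0,0]}

```text
time: 17.65
position: [0.5625, 0.2145, 0.1768]
tool_rot: [-2.936, -1.116, -0.003]
ft_force: [-2.7, -1.6, 6.6]
grip_width: 0.669
```

```bash
python3 plan.py
```

```text
t 17.65 pos [0.5625 0.2145 0.1768] jaw -0.8443 tilt [0.0014 0.0017] F [-2.7218 -1.5509  6.6157] M [-0.1335  1.0852  0.0553] w 0.0582
```

Request:
servo_tool:
  series:
    - {"travel": [0,0,0],"angular": [0,0,0.08]}
    - {"travel": [0,0,0],"angular": [0,0,0.08]}
    - {"travel": [0,0,0],"angular": [0,0,0.08]}
    - {"travel": [0,0,0],"angular": [0,0,0.05]}
    - {"travel": [0,0,0],"angular": [0,0,0]}

```text
time: 18.15
position: [0.5623, 0.2149, 0.1768]
tool_rot: [-3.065, -0.682, -0.002]
ft_force: [-4.3, -0.9, 6.9]
grip_width: 0.667
```

Request:
servo_tool:
  series:
    - {"travel": [0,0,0],"angular": [0,0,0]}
    - {"travel": [0,0,0],"angular": [0,0,0]}

```text
time: 18.35
position: [0.5623, 0.2149, 0.1768]
tool_rot: [-3.065, -0.683, -0.002]
ft_force: [-4.9, 0.4, 6.3]
grip_width: 0.666
```

```bash
python3 plan.py;  python3 - <<'E'
from bench import ctrl
import cv2
s=ctrl.get_image("scene");t=ctrl.get_image("top")
cv2.imwrite("pics/s12.png",cv2.resize(s[160:250,320:410,::-1],None,fx=6.6,fy=6.6,interpolation=cv2.INTER_CUBIC))
cv2.imwrite("pics/t12.png",cv2.resize(t[195:305,210:340,::-1],None,fx=5,fy=5,interpolation=cv2.INTER_CUBIC))
E
```

```text
t 18.35 pos [0.5623 0.2149 0.1768] jaw -1.132 tilt [0.0011 0.002 ] F [-4.9418  0.3893  6.2677] M [-0.226   1.0702  0.2137] w 0.0579
```

View pics/s12.png

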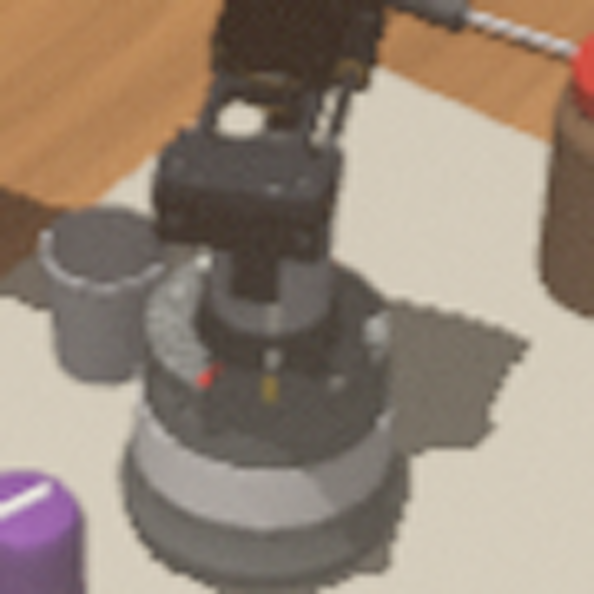

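View pics/t12.png

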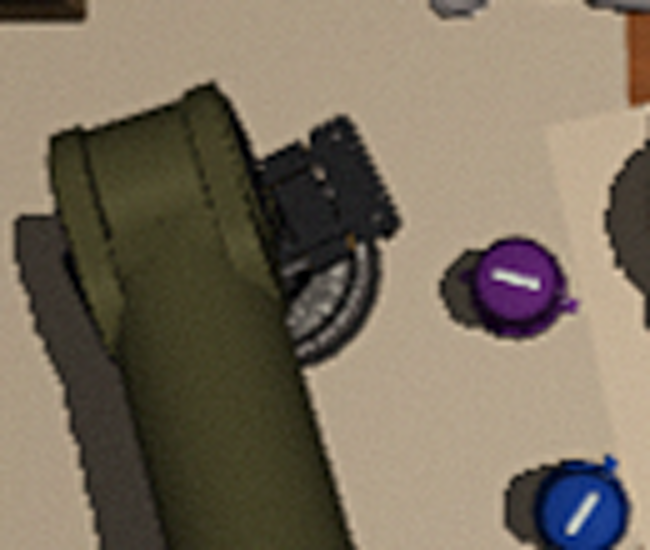

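```bash
python3 - <<'E'
from h import *
c=(.5623,.2147)
for a in(-.80,-.86,-.892,-.92,-.98):
    P=[[c[0]+.034*np.cos(a),c[1]+.034*np.sin(a),z] for z in(.125,.137)]+[[c[0]+.0295*np.cos(a),c[1]+.0295*np.sin(a),z] for z in(.15,.16)]+[[c[0]+.049*np.cos(a),c[1]+.049*np.sin(a),.122]]
    print(a,((proj("scene",P)-[320,160]+.5)*6.6-.5).round(0).tolist())
E
```

```text
-0.8 [[276.0, 361.0], [277.0, 342.0], [276.0, 315.0], [277.0, 299.0], [280.0, 387.0]]
-0.86 [[271.0, 362.0], [272.0, 343.0], [273.0, 316.0], [274.0, 299.0], [274.0, 388.0]]
-0.892 [[269.0, 362.0], [270.0, 343.0], [271.0, 316.0], [271.0, 299.0], [270.0, 388.0]]
-0.92 [[267.0, 362.0], [268.0, 343.0], [269.0, 316.0], [270.0, 299.0], [267.0, 388.0]]
-0.98 [[263.0, 362.0], [264.0, 343.0], [265.0, 316.0], [266.0, 299.0], [261.0, 388.0]]
```

The white line (crop 272,357) trails the yellow mark (269,388) by about 0.03–0.05 rad, so I'll nudge it the rest of the way.

Request:
servo_tool:
  series:
    - {"travel": [0,0,0],"angular": [0,0,0.02]}
    - {"travel": [0,0,0],"angular": [0,0,0.02]}
    - {"travel": [0,0,0],"angular": [0,0,0]}
    - {"travel": [0,0,0],"angular": [0,0,0]}

```text
time: 18.85
position: [0.5623, 0.215, 0.1768]
tool_rot: [-3.078, -0.622, -0.002]
ft_force: [-4.5, -1.3, 6.3]
grip_width: 0.669
```

```bash
python3 plan.py;  python3 - <<'E'
from bench import ctrl
import cv2
s=ctrl.get_image("scene")
cv2.imwrite("pics/s13.png",cv2.resize(s[180:235,330:395,::-1],None,fx=10,fy=10,interpolation=cv2.INTER_CUBIC))
cv2.imwrite("pics/s13full.png",s[:,:,::-1])
E
```

```text
t 18.85 pos [0.5623 0.215  0.1768] jaw -1.1716 tilt [0.0011 0.002 ] F [-4.4566 -1.3165  6.3447] M [-0.1764  1.08    0.2363] w 0.0582
```

View pics/s13.png

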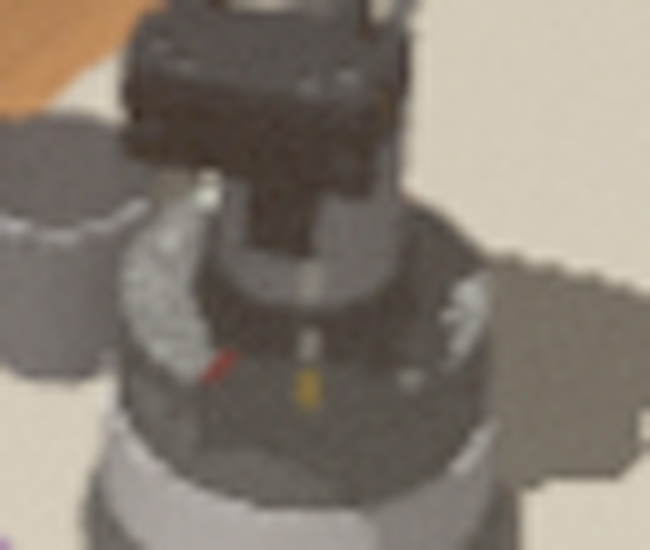

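View pics/s13full.png

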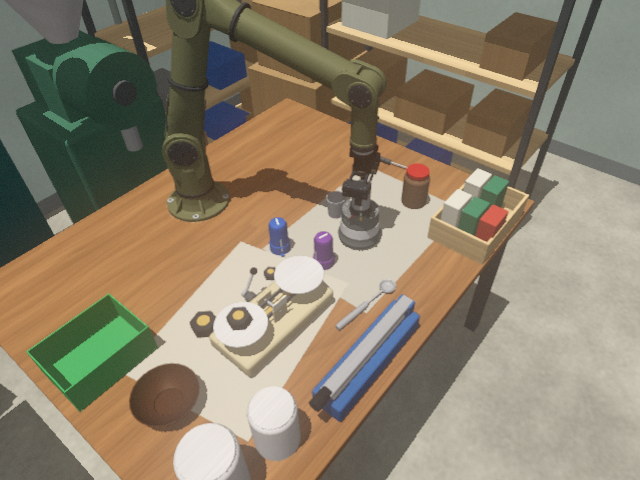

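White line (308,345) stands right at the yellow mark (308,388). The lever is arrested, the beam level, and the bystanders are where they were. Handing in.

```bash
python3 -c "
from bench import ctrl
print(ctrl.close_job())"
```

```text
the job is handed in; nothing more can be done
None
```

I weighed the cup, set it in the grinder's collar, turned it to the yellow marks and handed the job in while still holding it there, at about 19 s on the robot's clock. I got no verdict back, so success rests on my own checks.

- **Weighing:** I swung the lever to the free stop and held it about 3 s. Two pictures 1 s apart showed no movement of the beam. I then swung the lever back to the arrested stop, where it pressed back with about 5 N. The beam was level before I lifted the cup.
- **Seating:** I gripped the steel cup at 45 N, with the fingers closed to 58 mm on its 59 mm body, and lowered it through the slots. It is on the socket floor: the foot works out at z of about 0.105 m, with about 12 N of seating force.
- **Twist:** the gripper turned about 0.63 rad clockwise. The last close-up shows the white line in line with the yellow mark, against a spring moment of about 0.24 N m (about 0.3 expected). The click was not reached.
- **Other things:** the last picture shows the lever still arrested and everything else on the counter where it was.

**Disagreements and slips:**
- The two cameras differed by 2–3 mm on the grinder's position, so I used a value between them.
- Before the final nudge the cup looked about 0.03 rad behind the gripper's reading, well inside the allowed range.
- One move call was refused because of its format. Nothing moved, and I sent it again correctly.

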